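# Reset the sampler lever and withdraw the key

### The job

On the grey control box, turn the orange key clockwise as far as it goes, let go of it, and swing the lever until its red pointer is in line with the green mark. Then take the key again, turn it back to the position where it comes out, pull it straight out and set it down in the blue tray without dropping it from a height. Leave the lever at the mark, and everything else on the bench where it stands.

Things in the scene. Friction and masses are not known exactly. Their poses are not given: they have to be found in the camera images.
- console: grey control box, white top, fixed to the bench, 200 (x) x 260 (y) x 70 high. Origin: centre of its underside; z up, -x side towards the robot. On top: the lock at x +20, y +80 (square steel block 44 x 44 x 18) and the lever's pivot at x +20, y -20. Black dash on the lock's -x side: key-out position; green dot on its -y side: released.
- lock_mouth (a point): centre of the lock's keyhole, on its vertical axis, on top of the steel block, 88 above the bench. Frame parallel to the box's.
- key: loose key, upright in the lock at first, 59 long, about 30 g. Origin: underside of its round shoulder (16 across), which rests on the lock block; z up the shank. Flat orange handle: 30 wide along x, 9 thick along y, z +8 to +44; pinch it across its thickness near z +28. Steel bit: 14 wide along x, 4 thick, z -15 to -5. At lock_plug 0 its x is parallel to the box's x.
- lock_plug (a joint): turn of the lock in rad, clockwise from above: 0 = locked (start, a stop), 1.57 = released (a stop). Stays where left; friction 0.03 N m. The key turns with it, with 0.1 rad of play, and comes out straight up (by 16) only within about 0.2 rad of 0; elsewhere its bit is caught under the 4 thick cover.
- lever (a joint): lever angle in rad: 0 = arm along the box's -y (start, a stop); grows clockwise from above, towards the box's -x; stop at 1.5. A bolt in the lock holds it near 0 until the key is turned fully; with the lever beyond 0.6 the key can be turned back. Stays where left; 0.15 N m, so 2 N at the knob.
- lever_knob (a point): middle of the grip part of the lever's upright round black knob (20 across, top 16 above this point, bottom 22 below it where the flat 14 wide arm is), 112 above the bench, 78 from the pivot. The point turns with the lever.
- lever_pointer (a point): tip of the red pointer on the end of the lever, 98 from the pivot, 80 above the bench
- mark (a joint): angle of the green mark in rad, on the same scale as the lever: the value that the lever must be set to (0.75 to 1.3). Not touchable.
- mark_point (a point): the point where the pointer's tip lies when the lever is in line with the mark: 98 from the pivot, at the inner part of the green block (12 wide, 16 long)
- key_tray: blue open tray, 150 x 150 x 25 high, walls 4, floor 5 thick, 0.5 kg, loose. Origin: centre of its underside. May stand on either side of the box. The key may topple over when let go in it.
- grey_tray: bystander: empty grey tray, twin of the blue one, 150 x 150 x 25; not the key's place; origin: centre of its underside
- reagent: bystander: white bottle, 60 across, 130 high, blue cap; origin: centre of its underside
- amber_jar: bystander: amber jar, 60 across, 80 high; origin: centre of its underside
- sample_cup: bystander: clear cup with yellow cap, 52 across, 60 high; origin: centre of its underside
- tip_box: bystander: clear and green pipette-tip box, 88 x 128 x 68; origin: centre of its underside
Mind the look-alikes: they are no part of the job. Several things have the shape of the key_tray; the one meant has the colours described above.

How it is judged:
On the way, in this order (a step that is already met when the one before it is completed fails the run):
1. the key is turned clockwise to its stop (value of joint lock_plug above 1.35 rad), for 0.2 s.
2. with the key released there, the lever stands at the green mark (horizontal distance between lever_pointer and mark_point below 0.008 m and value of joint lock_plug above 1.2 rad and velocity of joint lever between -0.05 and 0.05 rad/s and contact force between the fingers and key below 0.2 N), for 0.2 s.
3. the key is turned back and out of the lock (value of joint lock_plug below 0.3 rad and z of key in the frame of lock_mouth above 0.016 m and horizontal distance between lever_pointer and mark_point below 0.008 m), for 0.1 s.
At the end, for the whole second after the job is handed in: The key is at rest in the blue tray (its origin inside the walls, less than 35 mm above the tray's underside), the lock is back within 0.3 rad of locked, and the lever's pointer is within 8 mm of the point in line with the green mark (x of key in the frame of key_tray between -0.071 and 0.071 m and y of key in the frame of key_tray between -0.071 and 0.071 m and z of key in the frame of key_tray below 0.035 m and linear speed of key below 0.03 m/s and value of joint lock_plug below 0.3 rad and horizontal distance between lever_pointer and mark_point below 0.008 m); the robot touches nothing.
It fails at once if a bystander is shifted by more than 40 mm or knocked over (distance of any of grey_tray, reagent, amber_jar, sample_cup, tip_box from where it was at the start of the episode above 0.04 m or angle between any of grey_tray, reagent, amber_jar, sample_cup, tip_box's own z axis and vertical above 0.6 rad).
It fails at once if the blue tray is shifted by more than 50 mm (distance of key_tray from where it was at the start of the episode above 0.05 m).
It fails at once if the key is dropped from a height (more than about 85 mm) or flung (linear speed of key above 1.3 m/s).
It also fails if it takes over 72 s, if anything falls off the work surface, if the arm or the gripper's body presses on something with over 40 N, if the wrist force passes 120 N, or if a joint passes its speed limit or range.

### The arm

A 6-joint arm with a two-finger parallel gripper is mounted at the origin on the work surface. World frame = base frame: x ahead of the robot, y to its left, z up, the work surface at z = 0. Lengths are in m, angles in rad, forces in N, time in s.
With the tool pointing down it reaches from about 0.25 to 0.775 m from the base axis. Payload 4 kg.
Tool frame: the origin (TCP) lies between the finger pads; the fingertips stand 19 mm ahead of it and the grasp point (between the pads) is the TCP (robot.tip_reach is the y of the fingertips in the tool frame, in m); y points along the fingers, x is the direction in which the jaws open and shut, and the axes are right-handed (so a half turn about y gives the same grasp; the last joint's range is limited). The gripper opens to 94 mm and grips with 3 to 60 N. Pads are 16 mm wide; open, the fingers measure 119 mm over their backs; the gripper's body (75 mm by 177 mm) begins 78 mm behind the grasp point.
Start: joints at [1.048, 0.087, 1.371, -0, 1.684, -0.103], TCP at [0.224, 0.502, 0.225] pointing down, gripper open.
Joint ranges: [-3.1, 3.1], [-0.76, 2.03], [0.27, 2.55], [-1.08, 4.22], [0.17, 2.65], [-2.57, 2.57]. Speed limits (rad/s): [2.79, 2.79, 3.14, 3.14, 3.14, 3.14].

### API

Orientations are given as [roll, pitch, yaw] about the fixed x, y, z axes, in that order (R = Rz(yaw) Ry(pitch) Rx(roll)).
In Python, from bench import robot, imaging, order gives the robot as it stands.
- The arm moves only by the tool send_rows, never from a script. Its argument "moves" is text: rows parted by semicolons, each of 5 numbers parted by spaces: the gripper's target within -1 to 1 (shut at 1, half-way at 0, fully open at -1), then the shift along the tool's x, y, z in m, then the turn about the tool's y in degrees. In form: fingers tx ty tz roll; .... A call has exactly 10 rows; each row shifts and turns the commanded pose from where the row before left it, along the tool's axes as they then stand; what a row does not reach is not made up. A row lasts 1/12 s, in which the tool goes at most 41.7 mm and 7.16 degrees, less where a joint would pass 70% of its speed; a pose out of reach is approached as far as the arm can. A call with a gripper value outside its range is refused whole. The fingers move at their own pace and stop on an object; the grip force is fixed at half the most. Time passes only in rows, so rows that do not move let the fingers close, or fill a call up. It gives the time, the measured TCP pose, the force and the opening at its end, in the units of the state.
- robot.get_obs(): the state, without advancing time (a new reading comes with each control period).
- imaging.snapshot(name): name is "side" or "top"; returns a dict with "image" (480x640x3 uint8, red, green, blue), "mtx" (3x3 intrinsics, pixels), "dist" ([k1, k2, p1, p2, k3] as OpenCV has them; the pictures are not rectified), "R" (3x3) and "t" (3): a world point X has camera coordinates R X + t. Camera axes: x right, y down, z forward; pixel columns grow to the right and rows downward; lengths in m; the calibration is good to about 2 mm. A picture is of the moment at which its call begins. There is no depth.
- order.close_job(): hands the job in, once; it reports no verdict.
Trained networks look in a picture, given as the dict that the camera call returned (one of the last four; its "shot" number tells which), for a name from the list of things; names that differ only in an ending like _2 or _b are one class to them, and where a whole thing is asked for, a point or a joint stands for the part that bears it (a point fixed in the world has none). Each returns a list of dicts, best first, with "conf" (0 to 1); they miss things now and then, are a little off and sometimes report something else, mostly with a low value. They report only what shows in the picture. A call takes as long as a camera call. They do not tell look-alikes from the thing itself.
- imaging.recognise(picture, target): "centre" ([column, row] in pixels, amid what is visible of it).
- imaging.landmark_of(picture, target): "centre" ([column, row] in pixels: a listed point, or the origin of a listed thing).
The state is a dict: "time": time; "joint_positions": joint angles; "qvel": joint speeds; "joint_torque": joint torques, N m; "tool_pos": TCP position; "ee_rot": TCP orientation; "wrist_force": force on the tool from outside, world axes, zero at the start; "wrist_torque": the same for the moment, N m; "width": finger opening in m.
Only numpy, scipy, OpenCV 4.12 (cv2) and the standard library are available. Lean on these libraries where they do the work, as an engineer would, in place of code of your own. Each camera call takes 0.05 s, during which the arm holds its last target.

## Working session

There is one attempt and no reset: what is moved stays moved. The work goes in short steps, Python scripts to look and compute and a tool call to move; the robot and the scene stay as the last step left them, time stands still between calls to the robot, and variables do not carry over. Pictures are saved under pics/ and viewed, and the job is handed in when it is done.

Besides the shell and the picture viewer there is one more tool, called after "Call:" as a command line: name --argument value ..., lists and objects as JSON in quotes. send_rows: Moves the arm, as the interface text tells. Its arguments: {"type":"object","properties":{"moves":{"type":"string"}},"required":["moves"]}

```bash
ls; mkdir -p pics; cat > h.py <<'E'
import numpy as np,cv2
from bench import robot,imaging,order
def snap(n,f=None):
    s=imaging.snapshot(n)
    if f: cv2.imwrite('pics/'+f,s['image'][:,:,::-1])
    return s
def ray(s,px):
    u=cv2.undistortPoints(np.array([[px]],float),np.array(s['mtx']),np.array(s['dist']))[0,0]
    R=np.array(s['R']);t=np.array(s['t'])
    c=-R.T@t; d=R.T@np.array([u[0],u[1],1]); return c,d/np.linalg.norm(d)
def atz(s,px,z):
    c,d=ray(s,px); return c+d*(z-c[2])/d[2]
def proj(s,X):
    R=np.array(s['R']);t=np.array(s['t'])
    return cv2.projectPoints(np.array(X,float).reshape(-1,1,3),cv2.Rodrigues(R)[0],t,np.array(s['mtx']),np.array(s['dist']))[0].reshape(-1,2)
def tri(s1,p1,s2,p2):
    a,d=ray(s1,p1);b,e=ray(s2,p2)
    A=np.stack([d,-e],1);k=np.linalg.lstsq(A,b-a,rcond=None)[0]
    P=a+d*k[0];Q=b+e*k[1];return (P+Q)/2,np.linalg.norm(P-Q)
E
python3 - <<'E'
from h import *
o=robot.get_obs();print({k:np.round(v,3) for k,v in o.items()})
S=snap('side','s0.png');T=snap('top','t0.png')
for n in ['console','lock_mouth','key','lever_knob','lever_pointer','mark_point','key_tray','grey_tray','reagent','amber_jar','sample_cup','tip_box']:
    a=imaging.landmark_of(T,n);b=imaging.landmark_of(S,n)
    print(n,[(np.round(x['centre']),round(x['conf'],2)) for x in a[:3]],[(np.round(x['centre']),round(x['conf'],2)) for x in b[:3]])
    if a and b: print('   ',tri(T,a[0]['centre'],S,b[0]['centre']))
E
```

```text
pics
{'time': np.float64(0.0), 'joint_positions': array([ 1.048,  0.088,  1.372, -0.   ,  1.684, -0.103]), 'qvel': array([ 0.   , -0.001,  0.002, -0.001, -0.001,  0.001]), 'joint_torque': array([-0.0000e+00, -3.4018e+01, -3.0243e+01,  7.2000e-02,  3.3000e-02,
       -0.0000e+00]), 'tool_pos': array([0.224, 0.502, 0.223]), 'ee_rot': array([-1.571,  0.002,  1.151]), 'wrist_force': array([ 0.576, -0.245,  0.566]), 'wrist_torque': array([ 0.009,  0.006, -0.012]), 'width': np.float64(0.094)}
console [] [(array([346., 276.]), 0.9)]
lock_mouth [(array([304., 212.]), 0.94)] [(array([337., 227.]), 0.77)]
    (array([0.56685087, 0.13146262, 0.0809064 ]), np.float64(0.011194836268580413))
key [(array([306., 210.]), 0.36), (array([472., 243.]), 0.33)] [(array([340., 226.]), 0.54)]
    (array([0.57169261, 0.12716546, 0.0866467 ]), np.float64(0.009060345604985875))
lever_knob [(array([368., 194.]), 0.71)] [(array([373., 256.]), 0.92)]
    (array([ 0.6162398 , -0.0432953 ,  0.11474203]), np.float64(0.0028160828421612397))
lever_pointer [(array([377., 197.]), 0.56)] [(array([376., 274.]), 0.84)]
   
[... 632 characters left out ...]
, np.float64(0.0013514000124620579))
reagent [(array([460., 191.]), 0.55)] [(array([415., 391.]), 0.81)]
    (array([ 0.65425722, -0.33481862,  0.00208164]), np.float64(0.0007151271446413256))
amber_jar [(array([225., 195.]), 0.95)] [(array([354., 204.]), 0.61)]
    (array([ 0.64762736,  0.37462687, -0.00927999]), np.float64(0.002094072377805467))
sample_cup [(array([274., 175.]), 0.74)] [(array([380., 230.]), 0.93), (array([370., 256.]), 0.34)]
    (array([ 0.702853  ,  0.22605727, -0.00416976]), np.float64(0.009900943224549916))
tip_box [(array([166., 228.]), 0.77)] [(array([310., 175.]), 0.61)]
    (array([5.38501546e-01, 5.45776301e-01, 4.42369200e-04]), np.float64(0.011035531610618368))
```

View pics/t0.png

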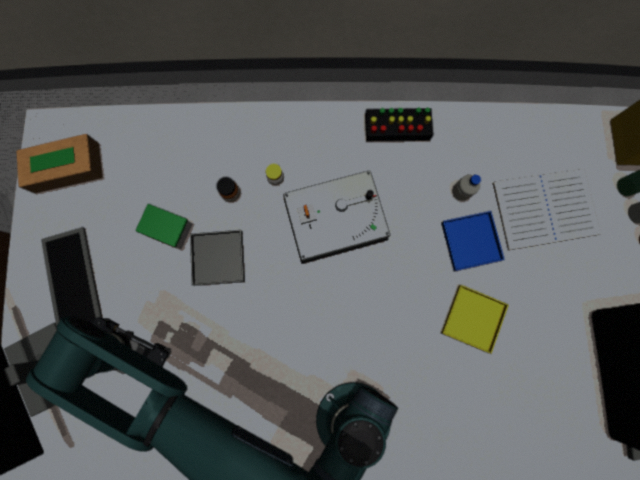

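View pics/s0.png

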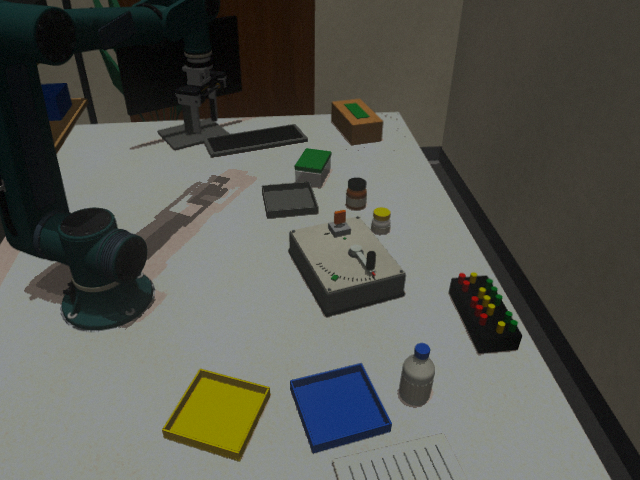

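```bash
python3 - <<'E'
import cv2
t=cv2.imread('pics/t0.png');s=cv2.imread('pics/s0.png')
cv2.imwrite('pics/tc.png',cv2.resize(t[160:260,270:400],None,fx=6,fy=6,interpolation=cv2.INTER_CUBIC))
cv2.imwrite('pics/sc.png',cv2.resize(s[180:310,260:420],None,fx=4.6,fy=4.6,interpolation=cv2.INTER_CUBIC))
E
```

```text
(no output)
```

View pics/tc.png

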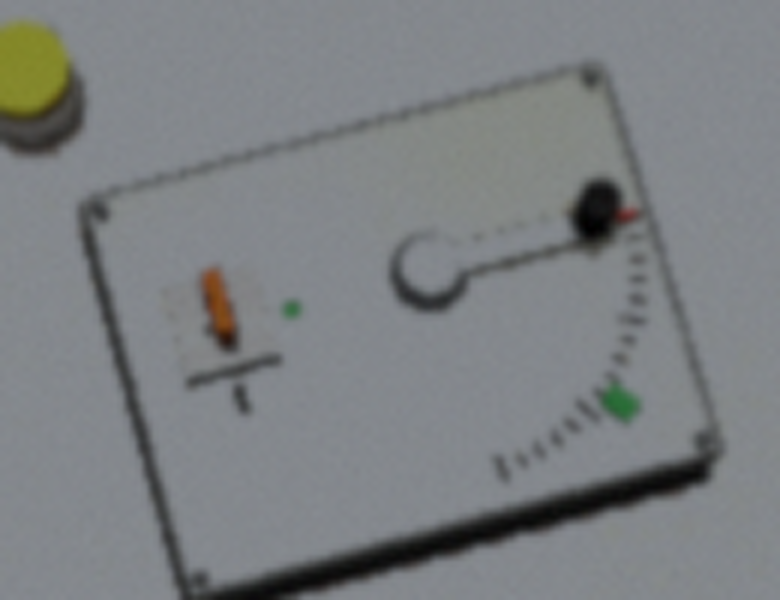

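View pics/sc.png

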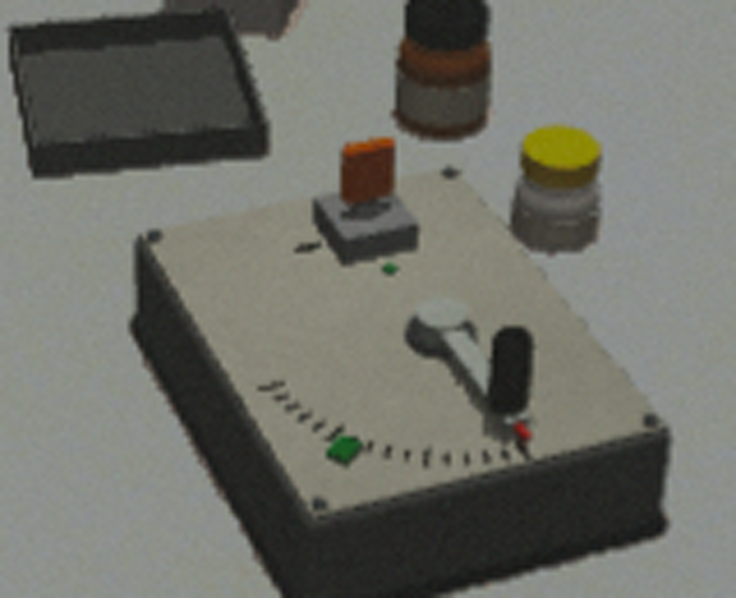

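```bash
python3 - <<'E'
from h import *
from scipy.optimize import least_squares
S=snap('side');T=snap('top')
tc=lambda x,y:(270+(x+.5)/6-.5,160+(y+.5)/6-.5); sc=lambda x,y:(260+(x+.5)/4.6-.5,180+(y+.5)/4.6-.5)
co=[(.1,.13,.07),(.1,-.13,.07),(-.1,-.13,.07),(-.1,.13,.07),(.02,-.118,.08)]
tp=[tc(83,203),tc(603,65),tc(720,457),tc(185,600),tc(637,213)]
sp=[sc(450,165),sc(668,430),sc(315,518),sc(138,235),sc(528,436)]
def W(p,c):
    c=np.atleast_2d(c);a=p[2];R=np.array([[np.cos(a),-np.sin(a)],[np.sin(a),np.cos(a)]])
    return np.c_[c[:,:2]@R.T+p[:2],c[:,2]]
def fit(l,dz=False):
    def f(p):return np.concatenate([(proj(s,W(p,co))-np.array(q)).ravel() for s,q in l])
    r=least_squares(f,[.6,.05,.2],loss='soft_l1');return r
for l in ([(T,tp)],[(S,sp)],[(T,tp),(S,sp)]):
    r=fit(l);print(np.round(r.x,4),np.round(r.fun.reshape(-1,2),1).tolist());p=r.x
    print(' lock',W(p,(.02,.08,.088)),'piv',W(p,(.02,-.02,.08)))
    a=p[2]
    for s,px,n in ((T,tc(620,403),'T'),(S,sc(345,450),'S')):
        m=atz(s,px,.072); piv=W(p,(.02,-.02,.08))[0]; d=m-piv
        L=np.array([[np.cos(a),np.sin(a)],[-np.sin(a),np.cos(a)]])@d[:2]
        print('  mark',n,m,np.hypot(*L),'ang',np.arctan2(-L[0],-L[1]))
for s,q in ((T,'top'),(S,'side')):
    im=cv2.cvtColor(s['image'],cv2.COLOR_RGB2HSV)
    m=cv2.inRange(im,(105,150,60),(130,255,255))
    n,lab,st,ce=cv2.connectedComponentsWithStats(m)
    for i in range(1,n):
        if st[i,4]>500:
            c=cv2.findContours((lab==i).astype('u1'),0,2)[0][0]
            b=cv2.minAreaRect(c);print(q,st[i],ce[i],b,atz(s,ce[i],.01))
            if q=='top':print([atz(s,k,.025)[:2].round(3) for k in cv2.boxPoints(b)])
E
```

```text
[0.5689 0.0429 0.2593] [[-1.1, -1.1], [0.6, -1.2], [1.4, 0.2], [-0.0, 0.9], [-0.7, 0.6]]
 lock [[0.56776333 0.12540344 0.088     ]] piv [[0.5933993 0.0287453 0.08     ]]
  mark T [ 0.53159325 -0.05844138  0.072     ] 0.1068714394089763 ang 0.8759239594106721
  mark S [ 0.53032555 -0.05808339  0.072     ] 0.10731970127301242 ang 0.8874899813545909
[0.5679 0.0427 0.2793] [[0.9, -0.8], [2.5, -0.5], [-0.6, 1.7], [-2.0, -0.3], [-0.1, -0.1]]
 lock [[0.56511478 0.1251538  0.088     ]] piv [[0.59268396 0.02902919 0.08      ]]
  mark T [ 0.53159325 -0.05844138  0.072     ] 0.10669196790990218 ang 0.8889703119578171
  mark S [ 0.53032555 -0.05808339  0.072     ] 0.10713156763913563 ang 0.9005852194999868
[0.5687 0.043  0.2665] [[-1.3, -0.6], [0.2, -1.3], [1.5, -0.1], [0.3, 1.2], [-0.8, 0.4], [2.0, -0.7], [2.4, -0.1], [-1.2, 1.4], [-1.2, -0.8], [-0.4, 0.0]]
 lock [[0.56697391 0.12547558 0.088     ]] piv [[0.59330487 0.02900444 0.08      ]]
  mark T [ 0.53159325 -0.05844138  0.072     ] 0.10702847906929346 ang 0.8810009812813286
  mark S [ 0.53032555 -0.05808339  0.072     ] 0.10747410894152809 ang 0.892559061065641
top [ 443  212   60   58 2334] [471.43101971 240.81019709] ((472.3141784667969, 240.28762817382812), (51.62028121948242, 48.507083892822266), 75.37911987304688) [ 0.49999991 -0.35627519  0.01      ]
[array([ 0.555, -0.268]), array([ 0.592, -0.411]), array([ 0.443, -0.439]), array([ 0.409, -0.298])]
side [ 290  364  102   82 4653] [338.36041264 406.6415216 ] ((340.48114013671875, 401.9339599609375), (69.36708068847656, 85.57563781738281), 74.05460357666016) [ 0.49892208 -0.36073808  0.01      ]
```

```bash
python3 - <<'E'
from h import *
S=snap('side');T=snap('top')
c=[]
for s,(x,y,w,h) in ((T,(295,195,25,30)),(S,(325,200,30,35))):
    im=cv2.cvtColor(s['image'],cv2.COLOR_RGB2HSV)
    m=cv2.inRange(im,(0,120,50),(20,255,255));mm=0*m;mm[y:y+h,x:x+w]=m[y:y+h,x:x+w]
    ys,xs=np.nonzero(mm);c.append((xs.mean(),ys.mean()));print(len(xs),c[-1],xs.min(),xs.max(),ys.min(),ys.max())
print(tri(T,c[0],S,c[1]))
for X in ((.567,.1255,.114),):
    print(proj(T,X),proj(S,X))
print(atz(T,c[0],.116),atz(S,c[1],.114))
for s,px in ((T,(368,194)),(S,(373,256))):print(atz(s,px,.112))
# IK axes
from scipy.spatial.transform import Rotation as Ro
o=robot.get_obs();print(Ro.from_euler('xyz',o['ee_rot']).as_matrix().round(3))
E
```

```text
32 (np.float64(306.03125), np.float64(210.5)) 304 308 205 216
135 (np.float64(339.23703703703706), np.float64(216.48888888888888)) 334 345 210 223
(array([0.56725434, 0.12604102, 0.1143184 ]), np.float64(0.0035874200785527754))
[[306.23502263 211.28470415]] [[339.85981585 216.55210214]]
[0.56870654 0.12598988 0.116     ] [0.56548592 0.12592918 0.114     ]
[ 0.61468702 -0.04242376  0.112     ]
[ 0.61962254 -0.03875726  0.112     ]
[[ 0.408  0.    -0.913]
 [ 0.913  0.     0.408]
 [ 0.    -1.    -0.   ]]
```

Call:
send_rows --moves "-1 0 0 0 -6.5;-1 0 0 0 -6.5;-1 0 0 0 -6.5;-1 0 0 0 -6.5;-1 0 0 0 -6.5;-1 0 0 0 -6.8;-1 -0.02 0 -0.01 0;-1 -0.023 0 -0.012 0;-1 -0.023 0 -0.012 0;-1 -0.023 0 -0.012 0"

```text
time: 2.33
tool_pos: [0.2924, 0.4278, 0.2245]
ee_rot: [-1.571, -0.0, 1.838]
wrist_force: [0.1, -0.3, 0.3]
width: 0.0939
```

Call:
send_rows --moves "-1 -0.023 0 -0.012 0;-1 -0.023 0 -0.012 0;-1 -0.023 0 -0.012 0;-1 -0.023 0 -0.012 0;-1 -0.023 0 -0.012 0;-1 -0.023 0 -0.012 0;-1 -0.023 0 -0.012 0;-1 -0.023 0 -0.012 0;-1 -0.023 0 -0.012 0;-1 -0.023 0 -0.012 0"

```text
time: 3.17
tool_pos: [0.469, 0.2371, 0.2246]
ee_rot: [-1.571, -0.0, 1.837]
wrist_force: [1.1, 0.4, 0.5]
width: 0.0942
```

```bash
cat >> h.py <<'E'
from scipy.spatial.transform import Rotation as Ro
def to(x,y,z,head=None):
    o=robot.get_obs();R=Ro.from_euler('xyz',o['ee_rot']).as_matrix();p=np.array(o['tool_pos'])
    h=np.arctan2(R[1,0],R[0,0])
    print('t',round(float(o['time']),2),'pos',p.round(4),'head',h.round(4),'F',np.round(o['wrist_force'],1),'M',np.round(o['wrist_torque'],2),'w',round(float(o['width']),4),'q6',np.round(o['joint_positions'][5],2), 'tilt',R[:,1].round(3))
    print('delta tool',(R.T@(np.array([x,y,z])-p)).round(4),'roll', None if head is None else np.degrees(h-head).round(2))
E
python3 - <<'E'
from h import *
to(.567,.126,.223,1.837)
E
```

```text
t 3.17 pos [0.469  0.2371 0.2246] head 1.8369 F [1.1 0.4 0.5] M [ 0.01 -0.03  0.04] w 0.0942 q6 -1.48 tilt [ 0.  0. -1.]
delta tool [-0.133   0.0016 -0.0653] roll -0.01
```

Call:
send_rows --moves "-1 -0.02 0 -0.01 0;-1 -0.02 0 -0.01 0;-1 -0.02 0 -0.01 0;-1 -0.02 0 -0.01 0;-1 -0.02 0 -0.01 0;-1 -0.015 0 -0.006 0;-1 -0.005 0 -0.003 0;-1 0 0 0 0;-1 0 0 0 0;-1 0 0 0 0"

```text
time: 4.0
tool_pos: [0.5562, 0.1388, 0.2246]
ee_rot: [-1.571, -0.001, 1.838]
wrist_force: [0.1, 0.7, -0.3]
width: 0.0938
```

```bash
python3 - <<'E'
from h import *
to(.567,.126,.116,1.837)
S=snap('side','s1.png');T=snap('top','t1.png')
E
```

```text
t 4.0 pos [0.5562 0.1388 0.2246] head 1.838 F [ 0.1  0.7 -0.3] M [0.05 0.04 0.01] w 0.0938 q6 -1.69 tilt [-0.     0.001 -1.   ]
delta tool [-0.0152  0.1086 -0.0071] roll 0.06
```

Call:
send_rows --moves "-1 -0.0152 0 -0.0071 0;-1 0 0.015 0 0;-1 0 0.015 0 0;-1 0 0.015 0 0;-1 0 0.01 0 0;-1 0 0 0 0;-1 0 0 0 0;-1 0 0 0 0;-1 0 0 0 0;-1 0 0 0 0"

```text
time: 4.93
tool_pos: [0.5682, 0.1252, 0.1708]
ee_rot: [-1.573, 0.0, 1.837]
wrist_force: [0.3, -0.1, -1.0]
width: 0.0943
```

```bash
python3 - <<'E'
from h import *
to(.567,.126,.116,1.837)
S=snap('side','s1.png');T=snap('top','t1.png')
a=cv2.resize(S['image'][160:290,270:400],None,fx=4,fy=4,interpolation=2);b=cv2.resize(T['image'][150:280,240:310+60],None,fx=4,fy=4,interpolation=2)[:,:280]
b=cv2.resize(T['image'][150:280,270:340],None,fx=4,fy=4,interpolation=2)
cv2.imwrite('pics/c1.png',np.hstack([a,b])[:,:,::-1])
E
```

```text
t 4.93 pos [0.5682 0.1252 0.1708] head 1.837 F [ 0.3 -0.1 -1. ] M [ 0.05 -0.   -0.04] w 0.0943 q6 -1.72 tilt [ 0.002  0.    -1.   ]
delta tool [0.0011 0.0548 0.001 ] roll -0.0
```

View pics/c1.png

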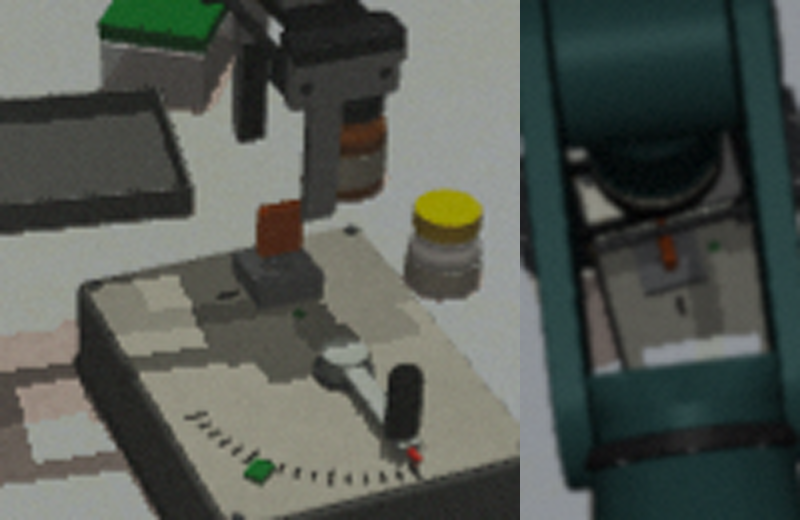

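Call:
send_rows --moves "-1 0 0.015 0 0;-1 0 0.015 0 0;-1 0 0.012 0 0;-1 0 0.008 0 0;-1 0 0.004 0 0;-1 0 0 0 0;-1 0 0 0 0;-0.5 0 0 0 0;0 0 0 0 0;0.2 0 0 0 0"

```text
time: 5.87
tool_pos: [0.568, 0.1252, 0.1164]
ee_rot: [-1.572, 0.0, 1.837]
wrist_force: [0.2, -0.3, -0.6]
width: 0.0775
```

```bash
python3 - <<'E'
from h import *
to(.567,.126,.116,1.837)
S=snap('side','s1.png')
cv2.imwrite('pics/c2.png',cv2.resize(S['image'][160:290,270:400],None,fx=4,fy=4,interpolation=2)[:,:,::-1])
E
```

```text
t 5.87 pos [0.568  0.1252 0.1164] head 1.8369 F [ 0.2 -0.3 -0.6] M [ 0.07 -0.03 -0.03] w 0.0775 q6 -1.72 tilt [ 0.002  0.    -1.   ]
delta tool [0.0011 0.0004 0.0008] roll -0.0
```

View pics/c2.png

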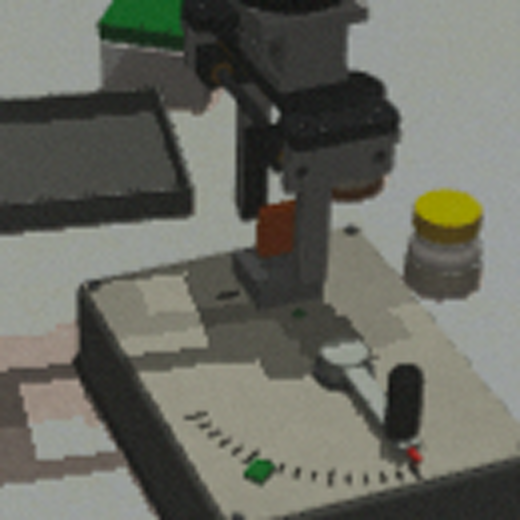

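Call:
send_rows --moves "0.5 0 0 0 0;0.7 0 0 0 0;0.8 0 0 0 0;0.85 0 0 0 0;0.9 0 0 0 0;1 0 0 0 0;1 0 0 0 0;1 0 0 0 0;1 0 0 0 0;1 0 0 0 0"

```text
time: 6.75
tool_pos: [0.5674, 0.1256, 0.1155]
ee_rot: [-1.571, -0.001, 1.837]
wrist_force: [0.5, 0.8, -0.3]
width: 0.009
```

```bash
python3 - <<'E'
from h import *
to(.567,.126,.116,1.837)
E
```

```text
t 6.75 pos [0.5674 0.1256 0.1155] head 1.837 F [ 0.5  0.8 -0.3] M [ 0.06 -0.01 -0.05] w 0.009 q6 -1.72 tilt [-0.     0.001 -1.   ]
delta tool [ 0.0005 -0.0005  0.0003] roll -0.0
```

Call:
send_rows --moves "1 0 0 0 4;1 0 0 0 5;1 0 0 0 5;1 0 0 0 5;1 0 0 0 5;1 0 0 0 5;1 0 0 0 5;1 0 0 0 5;1 0 0 0 5;1 0 0 0 0"

```text
time: 7.58
tool_pos: [0.5677, 0.126, 0.1155]
ee_rot: [-1.57, -0.002, 1.068]
wrist_force: [0.7, 2.4, -0.7]
width: 0.0091
```

```bash
python3 - <<'E'
from h import *
to(.567,.126,.116,.2665)
E
```

```text
t 7.58 pos [0.5677 0.126  0.1155] head 1.068 F [ 0.7  2.4 -0.7] M [ 0.51 -0.11  0.04] w 0.0091 q6 -0.95 tilt [ 0.     0.002 -1.   ]
delta tool [-0.0003 -0.0005  0.0006] roll 45.92
```

Call:
send_rows --moves "1 0 0 0 5;1 0 0 0 5;1 0 0 0 5;1 0 0 0 5;1 0 0 0 5;1 0 0 0 5;1 0 0 0 5;1 0 0 0 5;1 0 0 0 4;1 0 0 0 0"

```text
time: 8.42
tool_pos: [0.5679, 0.1261, 0.1155]
ee_rot: [-1.569, -0.002, 0.303]
wrist_force: [0.7, 3.5, -1.1]
width: 0.0089
```

```bash
python3 - <<'E'
from h import *
to(.567,.126,.116,.2665)
E
```

```text
t 8.42 pos [0.5679 0.1261 0.1155] head 0.3025 F [ 0.7  3.5 -1.1] M [ 0.75 -0.27  0.04] w 0.0089 q6 -0.18 tilt [ 0.001  0.002 -1.   ]
delta tool [-0.0009 -0.0005  0.0002] roll 2.06
```

Call:
send_rows --moves "1 0 0 0 2;1 0 0 0 2;1 0 0 0 1;1 0 0 0 1;1 0 0 0 1;1 0 0 0 0;1 0 0 0 0;1 0 0 0 0;1 0 0 0 0;1 0 0 0 0"

```text
time: 9.25
tool_pos: [0.568, 0.126, 0.1155]
ee_rot: [-1.569, -0.002, 0.181]
wrist_force: [1.9, 4.8, -2.1]
width: 0.0087
```

```bash
python3 - <<'E'
from h import *
to(.567,.126,.116,.2665)
E
```

```text
t 9.25 pos [0.568  0.126  0.1155] head 0.1806 F [ 1.9  4.8 -2.1] M [ 0.99 -0.45  0.02] w 0.0087 q6 -0.06 tilt [ 0.001  0.002 -1.   ]
delta tool [-0.001  -0.0005  0.0002] roll -4.92
```

Call:
send_rows --moves "1 0 0 0 1.5;1 0 0 0 1.5;1 0 0 0 1.5;1 0 0 0 1;1 0 0 0 0;1 0 0 0 0;1 0 0 0 0;1 0 0 0 0;1 0 0 0 0;1 0 0 0 0"

```text
time: 10.08
tool_pos: [0.568, 0.1259, 0.1155]
ee_rot: [-1.569, -0.001, 0.085]
wrist_force: [3.0, 5.3, -2.3]
width: 0.0088
```

```bash
python3 - <<'E'
from h import *
to(.567,.126,.116,.2665)
S=snap('side','s1.png')
cv2.imwrite('pics/c3.png',cv2.resize(S['image'][160:290,270:400],None,fx=4,fy=4,interpolation=2)[:,:,::-1])
E
```

```text
t 10.08 pos [0.568  0.1259 0.1155] head 0.0848 F [ 3.   5.3 -2.3] M [ 0.99 -0.54  0.06] w 0.0088 q6 0.03 tilt [ 0.001  0.002 -1.   ]
delta tool [-0.001  -0.0005  0.0001] roll -10.41
```

View pics/c3.png

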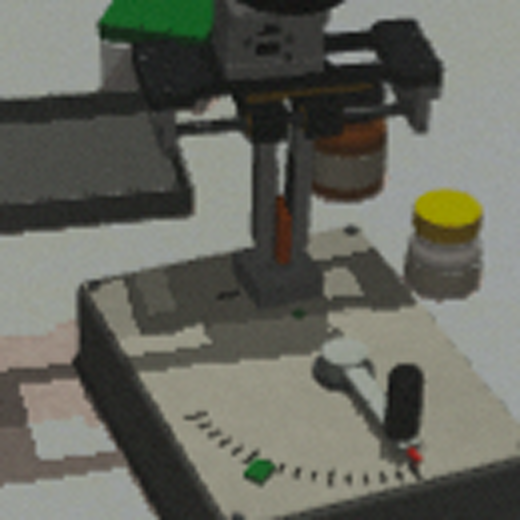

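Call:
send_rows --moves "0.7 0 0 0 0;0.4 0 0 0 0;0 0 0 0 0;0 0 0 0 0;0 0 0 0 0;0 0 -0.01 0 0;0 0 -0.02 0 0;0 0 -0.02 0 0;0 0 -0.015 0 0;0 0 0 0 0"

```text
time: 10.97
tool_pos: [0.5697, 0.1252, 0.1858]
ee_rot: [-1.571, -0.009, 0.083]
wrist_force: [-0.1, -0.5, 0.1]
width: 0.047
```

```bash
python3 - <<'E'
from h import *
to(.6138,-.0463,.18,.2665)
S=snap('side','s1.png')
cv2.imwrite('pics/c4.png',cv2.resize(S['image'][160:290,270:400],None,fx=4,fy=4,interpolation=2)[:,:,::-1])
E
```

```text
t 10.97 pos [0.5697 0.1252 0.1858] head 0.0828 F [-0.1 -0.5  0.1] M [-0.05  0.03 -0.01] w 0.047 q6 0.04 tilt [ 0.009  0.001 -1.   ]
delta tool [ 0.0297  0.006  -0.1746] roll -10.52
```

View pics/c4.png

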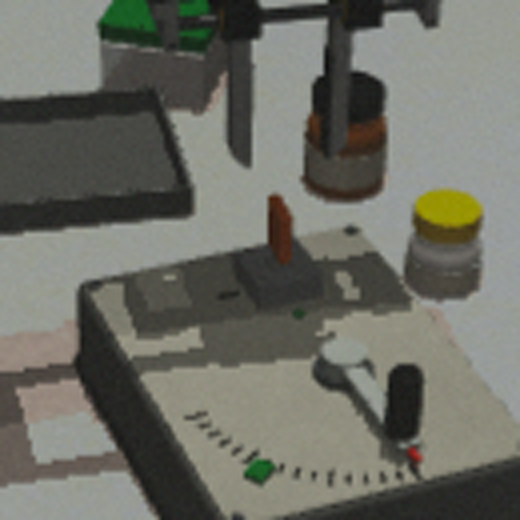

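Call:
send_rows --moves "-0.2 0 0 0 -5.2;-0.2 0 0 0 -5.3;-0.2 0 0 -0.02 0;-0.2 0 0 -0.025 0;-0.2 -0.001 0 -0.03 0;-0.2 -0.001 0 -0.03 0;-0.2 -0.001 0 -0.03 0;-0.2 0 0 -0.025 0;-0.2 0 0 -0.017 0;-0.2 0 0 0 0"

```text
time: 11.85
tool_pos: [0.6109, -0.0499, 0.1785]
ee_rot: [-1.571, 0.003, 0.262]
wrist_force: [-0.0, 0.1, -0.3]
width: 0.0562
```

```bash
python3 - <<'E'
from h import *
S=snap('side','s1.png');T=snap('top','t5.png')
to(.6138,-.0463,.116,.2665)
a=cv2.resize(S['image'][160:290,270:400],None,fx=4,fy=4,interpolation=2)
b=cv2.resize(T['image'][140:270,310:400],None,fx=4,fy=4,interpolation=2)[:,:280]
cv2.imwrite('pics/c5.png',np.hstack([a,b])[:,:,::-1])
E
```

```text
t 11.95 pos [ 0.6105 -0.0465  0.179 ] head 0.265 F [ 0.9  0.7 -0.1] M [-0.03  0.08 -0.05] w 0.0562 q6 -0.43 tilt [-0.003  0.001 -1.   ]
delta tool [ 0.0033  0.063  -0.0007] roll -0.09
```

View pics/c5.png

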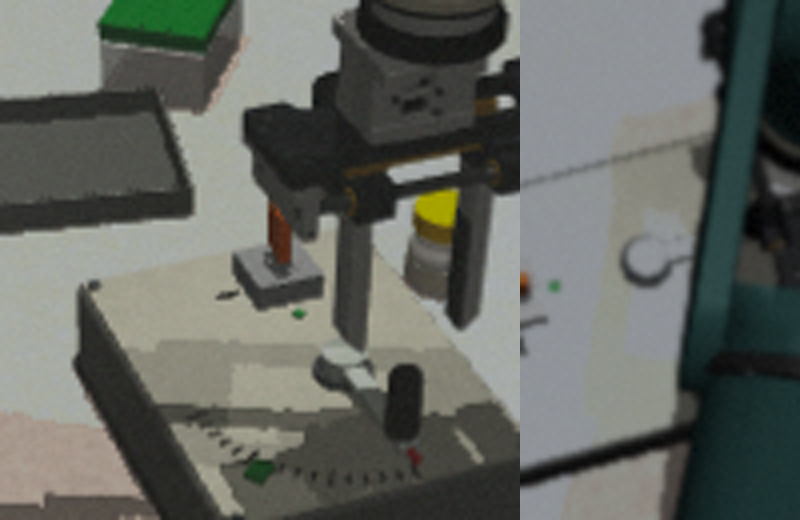

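Call:
send_rows --moves "-0.2 0.003 0.005 0 0;-0.2 0 0.013 0 0;-0.2 0 0.013 0 0;-0.2 0 0.013 0 0;-0.2 0 0.01 0 0;-0.2 0 0.006 0 0;-0.2 0 0.002 0 0;-0.2 0 0 0 0;0.2 0 0 0 0;0.3 0 0 0 0"

```text
time: 12.78
tool_pos: [0.6147, -0.0458, 0.1195]
ee_rot: [-1.572, -0.002, 0.266]
wrist_force: [-0.5, -0.7, -0.1]
width: 0.0465
```

```bash
python3 - <<'E'
from h import *
S=snap('side','s1.png')
to(.6138,-.0463,.116,.2665)
a=cv2.resize(S['image'][160:290,270:400],None,fx=4,fy=4,interpolation=2)
cv2.imwrite('pics/c6.png',a[:,:,::-1])
E
```

```text
t 12.83 pos [ 0.6147 -0.0458  0.1195] head 0.266 F [-0.1 -0.2  0.3] M [-0.06  0.   -0.01] w 0.0426 q6 -0.43 tilt [ 0.002 -0.    -1.   ]
delta tool [-0.001   0.0035 -0.0002] roll -0.03
```

View pics/c6.png

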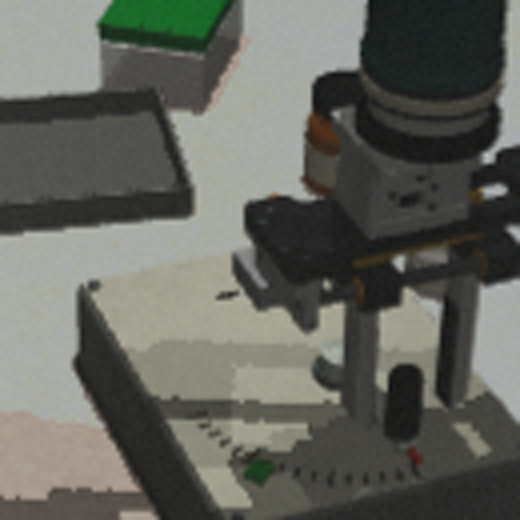

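Call:
send_rows --moves "0.4 0 0.002 0 0;0.5 0 0 0 0;0.6 0 0 0 0;0.7 0 0 0 0;1 0 0 0 0;1 0 0 0 0;1 0 0 0 0;1 0 0 0 0;1 0 0 0 0;1 0 0 0 0"

```text
time: 13.67
tool_pos: [0.6143, -0.0458, 0.1166]
ee_rot: [-1.571, -0.001, 0.266]
wrist_force: [1.0, -0.5, 0.1]
width: 0.0193
```

```bash
python3 - <<'E'
from h import *
to(.6138,-.0463,.116,.2665)
E
```

```text
t 13.67 pos [ 0.6143 -0.0458  0.1166] head 0.266 F [ 1.  -0.5  0.1] M [-0.02 -0.14 -0.04] w 0.0193 q6 -0.43 tilt [ 0.001 -0.    -1.   ]
delta tool [-0.0006  0.0006 -0.0004] roll -0.03
```

Call:
send_rows --moves "1 -0.0027 0 0 2;1 -0.0055 0 0.0002 4;1 -0.0068 0 0.0003 5;1 -0.0068 0 0.0003 5;1 -0.0068 0 0.0003 5;1 -0.0068 0 0.0003 5;1 -0.0068 0 0.0003 5;1 -0.0055 0 0.0002 4;1 0 0 0 0;1 0 0 0 0"

```text
time: 14.5
tool_pos: [0.5669, -0.0434, 0.1165]
ee_rot: [-1.57, 0.001, -0.343]
wrist_force: [0.5, 0.8, 0.0]
width: 0.019
```

```bash
cat > lev.py <<'E'
from h import *
piv=np.array([.5933,.029]);a=.2665
d=np.array(robot.get_obs()['tool_pos'])[:2]-piv
L=np.array([[np.cos(a),np.sin(a)],[-np.sin(a),np.cos(a)]])@d
print('r',np.hypot(*L),'ang',np.arctan2(-L[0],-L[1]))
for A in (.885,):
    k=.078*np.array([-np.sin(A),-np.cos(A)]);to(*(piv+np.array([[np.cos(a),-np.sin(a)],[np.sin(a),np.cos(a)]])@k),.1166,a-A)
S=snap('side','s1.png');T=snap('top','t1.png')
x=cv2.resize(S['image'][160:290,270:400],None,fx=4,fy=4,interpolation=2)
b=cv2.resize(T['image'][140:270,310:400],None,fx=4,fy=4,interpolation=2)[:,:280]
cv2.imwrite('pics/lev.png',np.hstack([x,b])[:,:,::-1])
E
python3 lev.py
```

```text
r 0.07702510917780922 ang 0.6160192110892784
t 14.5 pos [ 0.5669 -0.0434  0.1165] head -0.3429 F [0.5 0.8 0. ] M [ 0.18 -0.03 -0.13] w 0.019 q6 0.17 tilt [-0.     0.001 -1.   ]
delta tool [-0.0207 -0.      0.002 ] roll 15.79
```

View pics/lev.png

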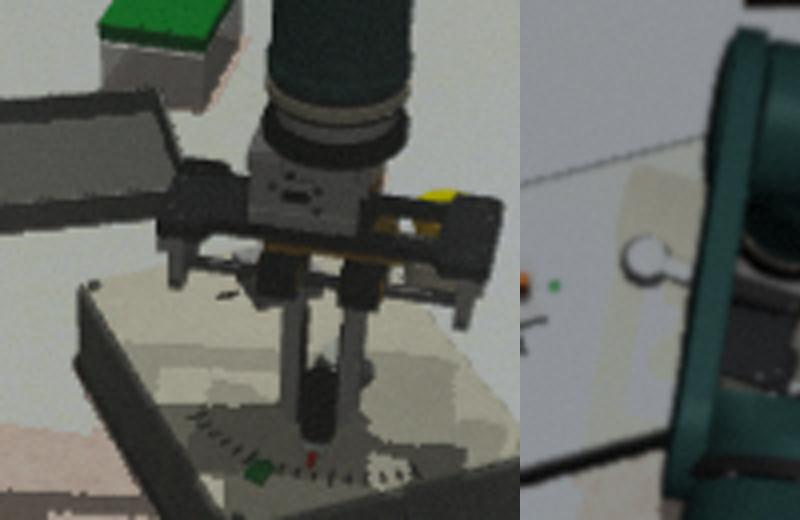

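Call:
send_rows --moves "1 -0.0041 0 0.0001 3;1 -0.0055 0 0.0002 4;1 -0.0055 0 0.0002 4;1 -0.0041 0 0.0001 3;1 -0.002 0 0 1.4;1 0 0 0 0;1 0 0 0 0;1 0 0 0 0;1 0 0 0 0;1 0 0 0 0"

```text
time: 15.43
tool_pos: [0.5489, -0.0338, 0.1166]
ee_rot: [-1.569, -0.0, -0.613]
wrist_force: [2.9, 2.7, -0.0]
width: 0.0196
```

```bash
python3 lev.py
```

```text
r 0.0768759995532031 ang 0.8815479994226885
t 15.43 pos [ 0.5489 -0.0338  0.1166] head -0.6129 F [ 2.9  2.7 -0. ] M [ 0.45 -0.51 -0.04] w 0.0196 q6 0.45 tilt [ 0.001  0.001 -1.   ]
delta tool [-0.0003 -0.     -0.0011] roll 0.32
```

View pics/lev.png

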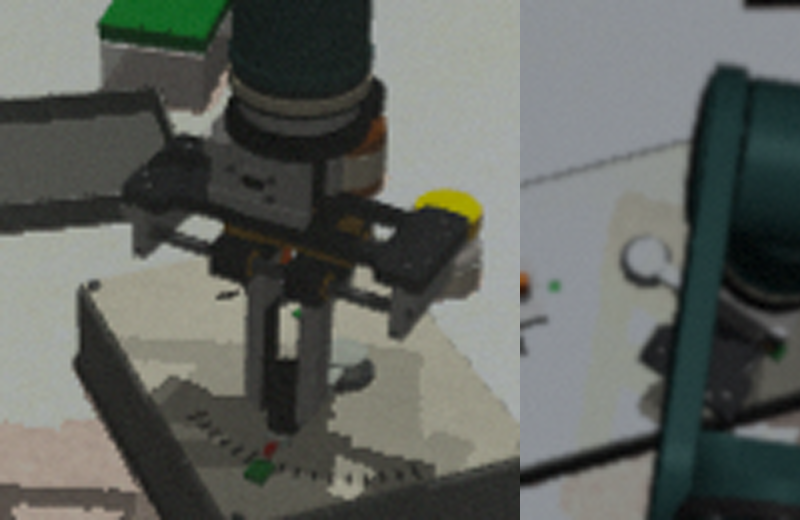

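Call:
send_rows --moves "0.7 0 0 0 0;0.4 0 0 0 0;0.1 0 0 0 0;0 0 0 0 0;0 0 0 0 0;0 0 -0.01 0 0;0 0 -0.02 0 0;0 0 -0.025 0 0;0 0 -0.025 0 0;0 0 -0.01 0 0"

```text
time: 16.37
tool_pos: [0.5498, -0.0345, 0.2114]
ee_rot: [-1.568, -0.006, -0.614]
wrist_force: [1.2, -0.2, 0.0]
width: 0.0469
```

```bash
python3 - <<'E'
from h import *
S=snap('side','s7.png');T=snap('top','t7.png')
to(.567,.126,.19,.2665)
a=cv2.resize(S['image'][190:300,290:370],None,fx=6,fy=6,interpolation=2)
b=cv2.resize(T['image'][140:250,320:400],None,fx=6,fy=6,interpolation=2)[:,:300]
cv2.imwrite('pics/c7.png',np.hstack([a,b])[:,:,::-1])
E
```

```text
t 16.47 pos [ 0.5497 -0.0344  0.2098] head -0.6136 F [0.7 0.1 0.1] M [-0.07  0.1  -0.01] w 0.0469 q6 0.45 tilt [ 0.006 -0.001 -1.   ]
delta tool [-0.0784  0.0197  0.1411] roll -50.42
```

View pics/c7.png

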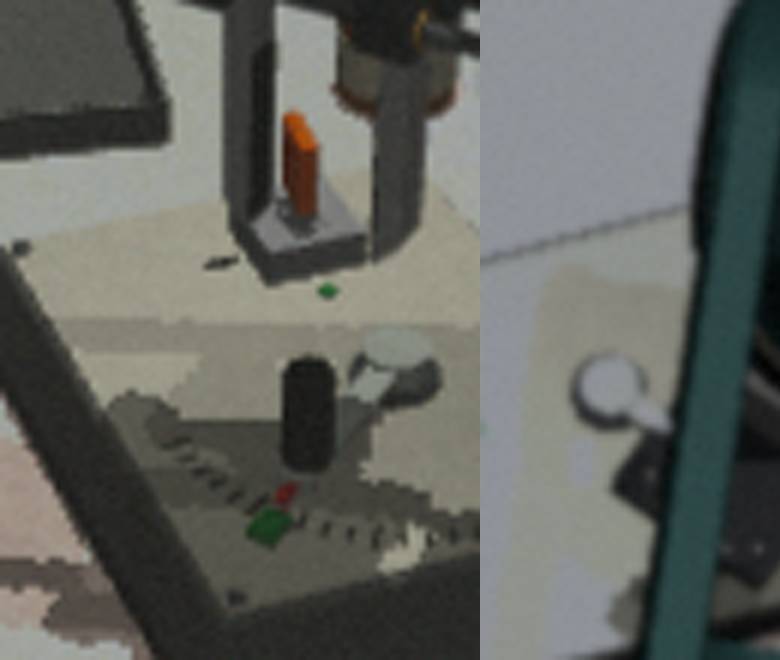

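Call:
send_rows --moves "-0.2 0 0 0 -6.3;-0.2 0 0 0 -6.3;-0.2 0 0 0 -6.3;-0.2 0 0 0 -6.3;-0.2 0 0 0 -6.3;-0.2 0 0 0 -6.3;-0.2 0 0 0 -6.3;-0.2 0 0 0 -6.3;-0.2 0.009 0 0.02 0;-0.2 0.01 0 0.026 0"

```text
time: 17.3
tool_pos: [0.5538, 0.0141, 0.2041]
ee_rot: [-1.57, 0.004, 0.263]
wrist_force: [0.4, 0.7, -0.2]
width: 0.0565
```

Call:
send_rows --moves "-0.2 0.01 0 0.026 0;-0.2 0.01 0 0.026 0;-0.2 0.01 0 0.026 0;-0.2 0.01 0 0.026 0;-0.2 0 0 0 0;-0.2 0 0 0 0;-0.2 0 0 0 0;-0.2 0 0 0 0;-0.2 0 0 0 0;-0.2 0 0 0 0"

```text
time: 18.13
tool_pos: [0.5658, 0.1251, 0.2064]
ee_rot: [-1.571, 0.0, 0.265]
wrist_force: [-0.2, 0.4, -0.1]
width: 0.0565
```

```bash
python3 - <<'E'
from h import *
S=snap('side','s8.png');T=snap('top','t8.png')
to(.5675,.126,.116,.2665)
a=cv2.resize(S['image'][190:300,290:370],None,fx=6,fy=6,interpolation=2)
b=cv2.resize(T['image'][140:250,320:400],None,fx=6,fy=6,interpolation=2)[:,:480]
for s,(x,y,w,h) in ((T,(340,190,50,60)),(S,(310,255,60,40))):
    im=cv2.cvtColor(s['image'],cv2.COLOR_RGB2HSV)[y:y+h,x:x+w]
    m=cv2.inRange(im,(0,110,40),(10,255,255))|cv2.inRange(im,(172,110,40),(180,255,255))
    g=cv2.inRange(im,(45,80,30),(80,255,255))
    for n,k in (('red',m),('green',g)):
        ys,xs=np.nonzero(k);c=(xs.mean()+x,ys.mean()+y);P=atz(s,c,.08 if n=='red' else .072)
        d=P[:2]-[.5933,.029];q=.2665
        L=np.array([[np.cos(q),np.sin(q)],[-np.sin(q),np.cos(q)]])@d
        print(n,len(xs),c,P.round(4),np.hypot(*L),np.arctan2(-L[0],-L[1]))
cv2.imwrite('pics/c8.png',np.hstack([a,b])[:,:,::-1][:,:800])
E
```

```text
t 18.23 pos [0.5659 0.1254 0.2066] head 0.2649 F [-0.9  0.5  0.6] M [-0.03  0.02 -0.03] w 0.0564 q6 -0.14 tilt [ 0.  0. -1.]
delta tool [0.0017 0.0906 0.0002] roll -0.09
red 2 (np.float64(369.5), np.float64(224.0)) [ 0.5378 -0.0482  0.08  ] 0.09502295028523294 0.8896560340389327
green 19 (np.float64(373.0), np.float64(226.8421052631579)) [ 0.5313 -0.0587  0.072 ] 0.10735686223133478 0.8818189765111255
red 9 (np.float64(337.1111111111111), np.float64(271.3333333333333)) [ 0.5374 -0.0467  0.08  ] 0.09410276958293662 0.9029454576368587
green 27 (np.float64(334.44444444444446), np.float64(276.81481481481484)) [ 0.5302 -0.0559  0.072 ] 0.1057420711298535 0.9054132091116277
```

View pics/c8.png

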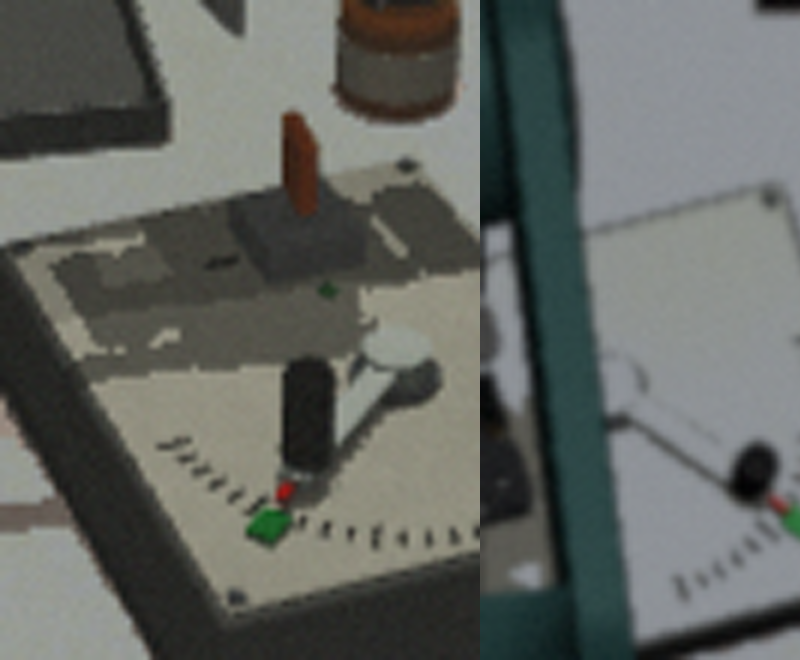

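Call:
send_rows --moves "-0.2 0.0015 0.01 0 0;-0.2 0 0.015 0 0;-0.2 0 0.015 0 0;-0.2 0 0.015 0 0;-0.2 0 0.015 0 0;-0.2 0 0.011 0 0;-0.2 0 0.007 0 0;-0.2 0 0.0025 0 0;-0.2 0 0 0 0;-0.2 0 0 0 0"

```text
time: 19.07
tool_pos: [0.5677, 0.1266, 0.1167]
ee_rot: [-1.571, -0.001, 0.266]
wrist_force: [0.3, 0.1, 0.9]
width: 0.0562
```

```bash
python3 - <<'E'
from h import *
to(.5675,.126,.116,.2665)
E
```

```text
t 19.07 pos [0.5677 0.1266 0.1167] head 0.2661 F [0.3 0.1 0.9] M [-0.07  0.04 -0.01] w 0.0562 q6 -0.14 tilt [ 0.001  0.    -1.   ]
delta tool [-0.0004  0.0007 -0.0005] roll -0.02
```

Call:
send_rows --moves "0.3 0 0.0005 0 0;0.5 0 0 0 0;0.7 0 0 0 0;0.8 0 0 0 0;0.9 0 0 0 0;1 0 0 0 0;1 0 0 0 0;1 0 0 0 0;1 0 0 0 0;1 0 0 0 0"

```text
time: 19.9
tool_pos: [0.5678, 0.1267, 0.1155]
ee_rot: [-1.571, -0.001, 0.266]
wrist_force: [1.5, 1.3, -1.0]
width: 0.0087
```

Call:
send_rows --moves "1 0 0 0 -4;1 0 0 0 -5;1 0 0 0 -5;1 0 0 0 -5;1 0 0 0 -5;1 0 0 0 -5;1 0 0 0 -5;1 0 0 0 -5;1 0 0 0 -5;1 0 0 0 0"

```text
time: 20.73
tool_pos: [0.5671, 0.1265, 0.1155]
ee_rot: [-1.57, 0.0, 1.035]
wrist_force: [1.1, 0.3, -0.1]
width: 0.0089
```

```bash
python3 - <<'E'
from h import *
to(.5675,.126,.116,1.837)
E
```

```text
t 20.73 pos [0.5671 0.1265 0.1155] head 1.0354 F [ 1.1  0.3 -0.1] M [ 0.03 -0.1  -0.02] w 0.0089 q6 -0.91 tilt [-0. -0. -1.]
delta tool [-0.0002 -0.0005 -0.0006] roll -45.93
```

Call:
send_rows --moves "1 0 0 0 -5;1 0 0 0 -5;1 0 0 0 -5;1 0 0 0 -5;1 0 0 0 -5;1 0 0 0 -5;1 0 0 0 -5;1 0 0 0 -5;1 0 0 0 -5;1 0 0 0 -3"

```text
time: 21.57
tool_pos: [0.5671, 0.1257, 0.1155]
ee_rot: [-1.57, 0.001, 1.873]
wrist_force: [-0.0, -2.2, 0.9]
width: 0.0087
```

Call:
send_rows --moves "1 0 0 0 -2;1 0 0 0 -2;1 0 0 0 -1;1 0 0 0 0;1 0 0 0 0;1 0 0 0 1;1 0 0 0 1;1 0 0 0 0;1 0 0 0 0;1 0 0 0 0"

```text
time: 22.4
tool_pos: [0.5672, 0.1259, 0.1155]
ee_rot: [-1.57, 0.001, 1.924]
wrist_force: [-0.0, -5.2, 0.8]
width: 0.0087
```

```bash
python3 - <<'E'
from h import *
to(.5675,.126,.116,1.837)
S=snap('side','s9.png')
cv2.imwrite('pics/c9.png',cv2.resize(S['image'][160:290,270:400],None,fx=4,fy=4,interpolation=2)[:,:,::-1])
E
```

```text
t 22.4 pos [0.5672 0.1259 0.1155] head 1.9238 F [-0.  -5.2  0.8] M [-1.03  0.18 -0.02] w 0.0087 q6 -1.8 tilt [-0.    -0.001 -1.   ]
delta tool [ 0.     -0.0005 -0.0004] roll 4.97
```

View pics/c9.png

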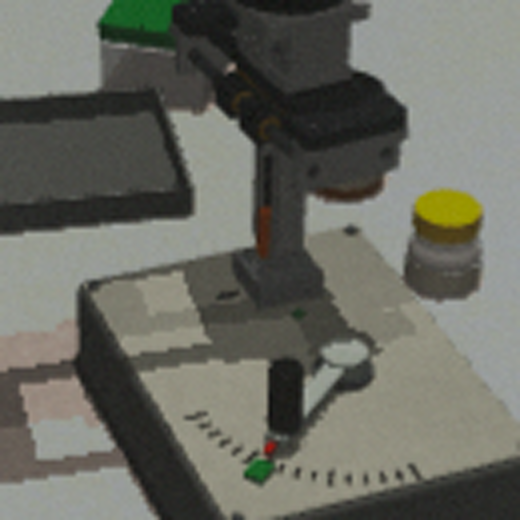

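Call:
send_rows --moves "1 0 0 0 1.5;1 0 0 0 1.5;1 0 -0.001 0 0;1 0 -0.002 0 0;1 0 -0.003 0 0;1 0 -0.003 0 0;1 0 -0.003 0 0;1 0 0 0 0;1 0 0 0 0;1 0 0 0 0"

```text
time: 23.28
tool_pos: [0.5676, 0.1274, 0.1284]
ee_rot: [-1.573, -0.001, 1.872]
wrist_force: [0.4, -0.7, 0.8]
width: 0.0087
```

```bash
python3 - <<'E'
from h import *
to(.5675,.126,.116,1.837)
S=snap('side','s9.png')
cv2.imwrite('pics/c10.png',cv2.resize(S['image'][160:290,270:400],None,fx=4,fy=4,interpolation=2)[:,:,::-1])
E
```

```text
t 23.28 pos [0.5676 0.1274 0.1284] head 1.8724 F [ 0.4 -0.7  0.8] M [-0.18 -0.06 -0.02] w 0.0087 q6 -1.75 tilt [ 0.001  0.002 -1.   ]
delta tool [-0.0013  0.0124  0.0005] roll 2.03
```

View pics/c10.png

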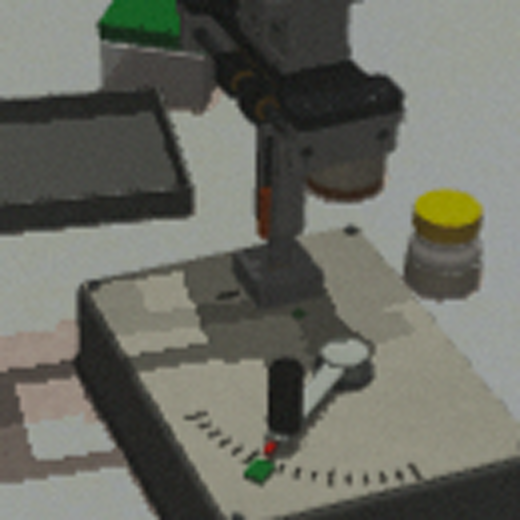

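Key rises with almost no force. Continue straight up.

Call:
send_rows --moves "1 0 -0.003 0 0;1 0 -0.004 0 0;1 0 -0.005 0 0;1 0 -0.008 0 0;1 0 -0.01 0 0;1 0 -0.014 0 0;1 0 -0.014 0 0;1 0 -0.014 0 0;1 0 -0.01 0 0;1 0 0 0 0"

```text
time: 24.17
tool_pos: [0.5688, 0.1268, 0.2135]
ee_rot: [-1.577, 0.001, 1.872]
wrist_force: [0.8, 0.2, 0.2]
width: 0.0083
```

```bash
python3 - <<'E'
from h import *
to(.495,-.358,.21,1.1)
S=snap('side','s9.png')
cv2.imwrite('pics/c11.png',cv2.resize(S['image'][140:290,250:400],None,fx=4,fy=4,interpolation=2)[:,:,::-1])
E
```

```text
t 24.17 pos [0.5688 0.1268 0.2135] head 1.8719 F [0.8 0.2 0.2] M [ 0.11 -0.1  -0.04] w 0.0083 q6 -1.75 tilt [ 0.006  0.001 -1.   ]
delta tool [-0.4411  0.0025  0.2142] roll 44.22
```

View pics/c11.png

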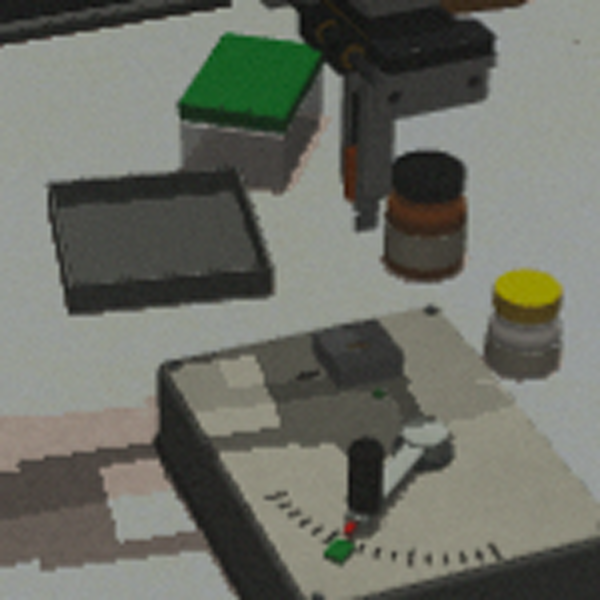

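Call:
send_rows --moves "1 0 0 0 4;1 0 0 0 6;1 0 0 0 6;1 0 0 0 6;1 0 0 0 6;1 0 0 0 6;1 0 0 0 6;1 0 0 0 4;1 -0.008 0 -0.003 0;1 -0.016 0 -0.005 0"

```text
time: 25.05
tool_pos: [0.5632, 0.1021, 0.2083]
ee_rot: [-1.569, 0.0, 1.108]
wrist_force: [0.3, -0.7, -0.0]
width: 0.0087
```

Call:
send_rows --moves "1 -0.024 0 -0.008 0;1 -0.026 0 -0.009 0;1 -0.026 0 -0.009 0;1 -0.026 0 -0.009 0;1 -0.026 0 -0.009 0;1 -0.026 0 -0.009 0;1 -0.026 0 -0.009 0;1 -0.026 0 -0.009 0;1 -0.026 0 -0.009 0;1 -0.026 0 -0.009 0"

```text
time: 25.88
tool_pos: [0.5259, -0.1706, 0.2087]
ee_rot: [-1.57, 0.0, 1.106]
wrist_force: [0.8, -0.4, -0.0]
width: 0.0088
```

```bash
python3 - <<'E'
from h import *
to(.495,-.358,.21,1.1)
E
```

```text
t 25.88 pos [ 0.5259 -0.1706  0.2087] head 1.1057 F [ 0.8 -0.4 -0. ] M [-0.03  0.03  0.01] w 0.0088 q6 -1.52 tilt [-0.001  0.    -1.   ]
delta tool [-0.1813 -0.0013 -0.0564] roll 0.33
```

Call:
send_rows --moves "1 -0.026 0 -0.008 0;1 -0.026 0 -0.008 0;1 -0.026 0 -0.008 0;1 -0.026 0 -0.008 0;1 -0.022 0 -0.007 0;1 -0.016 0 -0.005 0;1 -0.008 0 -0.003 0;1 0 0 0 0;1 0 0 0 0;1 0 0 0 0"

```text
time: 26.72
tool_pos: [0.5015, -0.3231, 0.2093]
ee_rot: [-1.57, -0.001, 1.105]
wrist_force: [0.1, 0.6, -0.5]
width: 0.0087
```

```bash
python3 - <<'E'
from h import *
to(.495,-.358,.05,1.1)
S=snap('side','s12.png')
E
```

```text
t 26.72 pos [ 0.5015 -0.3231  0.2093] head 1.1053 F [ 0.1  0.6 -0.5] M [0.04 0.03 0.02] w 0.0087 q6 -1.77 tilt [-0.     0.001 -1.   ]
delta tool [-0.0342  0.1592 -0.0099] roll 0.3
```

View pics/s12.png

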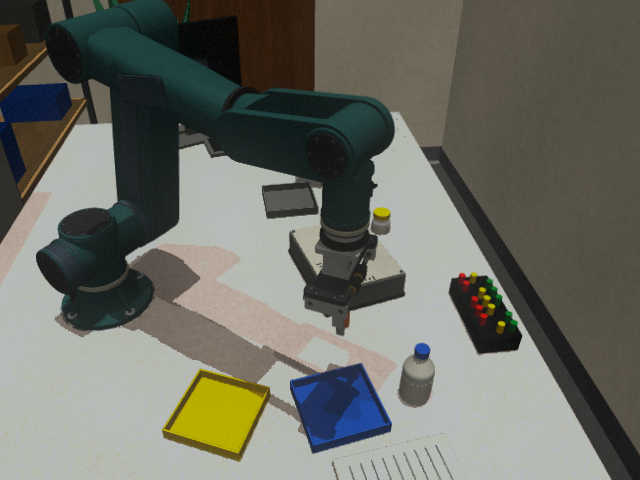

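Call:
send_rows --moves "1 -0.017 0 -0.005 0;1 -0.017 0 -0.005 0;1 0 0.01 0 0;1 0 0.02 0 0;1 0 0.025 0 0;1 0 0.025 0 0;1 0 0.02 0 0;1 0 0.012 0 0;1 0 0.006 0 0;1 0 0 0 0"

```text
time: 27.6
tool_pos: [0.4946, -0.3575, 0.0898]
ee_rot: [-1.568, -0.001, 1.105]
wrist_force: [-0.4, 0.7, 1.2]
width: 0.0088
```

```bash
python3 - <<'E'
from h import *
S=snap('side','s13.png');T=snap('top','t13.png')
to(.495,-.358,.05,1.1)
cv2.imwrite('pics/c13.png',cv2.resize(S['image'][300:460,260:450],None,fx=3.5,fy=3.5,interpolation=2)[:,:,::-1])
E
```

```text
t 27.7 pos [ 0.4957 -0.3589  0.0926] head 1.1044 F [0.2 0.4 0.5] M [-0.04 -0.01  0.04] w 0.0092 q6 -1.82 tilt [ 0.002 -0.001 -1.   ]
delta tool [0.0005 0.0426 0.0012] roll 0.25
```

View pics/c13.png

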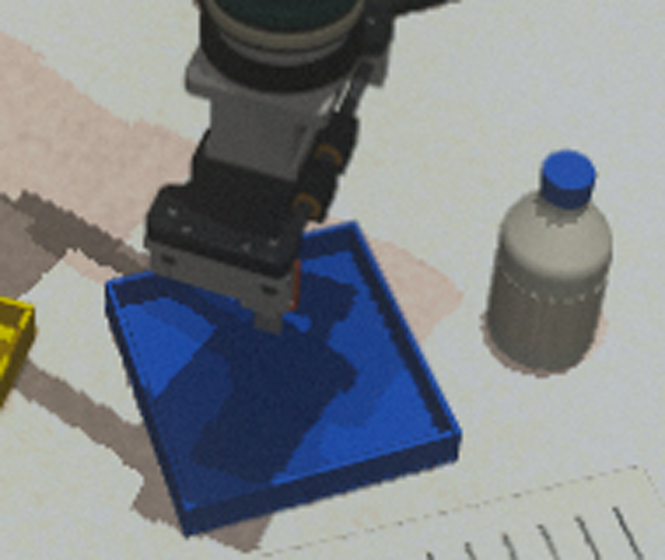

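Call:
send_rows --moves "1 0 0.01 0 0;1 0 0.01 0 0;1 0 0.009 0 0;1 0 0.006 0 0;1 0 0.004 0 0;1 0 0.002 0 0;1 0 0 0 0;1 0 0 0 0;1 0 0 0 0;1 0 0 0 0"

```text
time: 28.53
tool_pos: [0.4954, -0.3592, 0.051]
ee_rot: [-1.572, 0.0, 1.104]
wrist_force: [-0.0, -0.4, 1.3]
width: 0.009
```

```bash
python3 - <<'E'
from h import *
to(.495,-.358,.048,1.1)
E
```

```text
t 28.53 pos [ 0.4954 -0.3592  0.051 ] head 1.1039 F [-0.  -0.4  1.3] M [ 0.   -0.03 -0.03] w 0.009 q6 -1.82 tilt [ 0.001 -0.001 -1.   ]
delta tool [0.0009 0.003  0.0008] roll 0.22
```

Call:
send_rows --moves "1 0 0.001 0 0;1 0 0.001 0 0;1 0 0 0 0;1 0 0 0 0;0.7 0 0 0 0;0.5 0 0 0 0;0.2 0 0 0 0;0.2 0 0 0 0;0.2 0 0 0 0;0.2 0 0 0 0"

```text
time: 29.37
tool_pos: [0.4951, -0.3589, 0.0485]
ee_rot: [-1.571, -0.0, 1.104]
wrist_force: [1.1, -0.6, -1.1]
width: 0.0375
```

```bash
python3 - <<'E'
from h import *
to(.495,-.358,.2,1.1)
S=snap('side','s14.png')
cv2.imwrite('pics/c14.png',cv2.resize(S['image'][300:460,260:450],None,fx=3.5,fy=3.5,interpolation=2)[:,:,::-1])
E
```

```text
t 29.37 pos [ 0.4951 -0.3589  0.0485] head 1.1039 F [ 1.1 -0.6 -1.1] M [0.03 0.07 0.02] w 0.0375 q6 -1.82 tilt [ 0.  0. -1.]
delta tool [ 0.0008 -0.1515  0.0005] roll 0.22
```

View pics/c14.png

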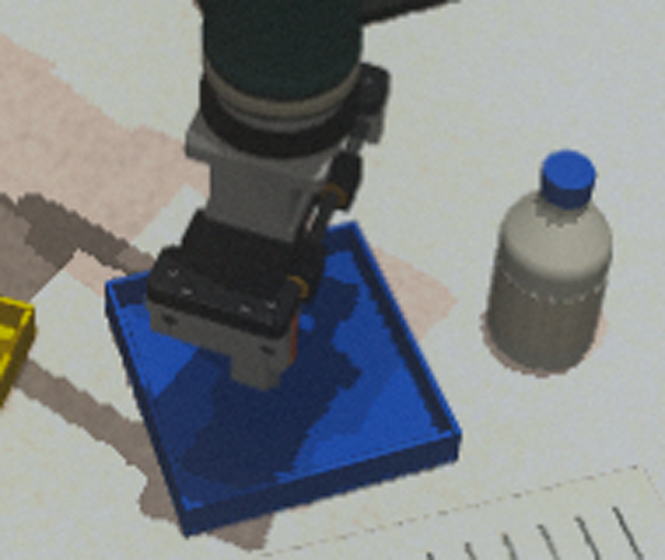

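Call:
send_rows --moves "0 0 0 0 0;-0.3 0 0 0 0;-0.6 0 0 0 0;-1 0 0 0 0;-1 0 0 0 0;-1 0 0 0 0;-1 0 0 0 0;-1 0 0 0 0;-1 0 -0.005 0 0;-1 0 -0.01 0 0"

```text
time: 30.25
tool_pos: [0.4942, -0.3581, 0.0624]
ee_rot: [-1.568, -0.001, 1.104]
wrist_force: [-0.4, -0.4, -0.3]
width: 0.0937
```

Call:
send_rows --moves "-1 0 -0.015 0 0;-1 0 -0.02 0 0;-1 0 -0.025 0 0;-1 0 -0.025 0 0;-1 0 -0.025 0 0;-1 0 -0.025 0 0;-1 0 -0.02 0 0;-1 0 0 0.03 0;-1 0 0 0.03 0;-1 0 0 0.03 0"

```text
time: 31.08
tool_pos: [0.4142, -0.3182, 0.22]
ee_rot: [-1.573, 0.001, 1.104]
wrist_force: [0.3, -0.2, 0.3]
width: 0.0934
```

Call:
send_rows --moves "-1 0 0 0.03 0;-1 0 0 0.03 0;-1 0 0 0.03 0;-1 0 0 0 0;-1 0 0 0 0;-1 0 0 0 0;-1 0 0 0 0;-1 0 0 0 0;-1 0 0 0 0;-1 0 0 0 0"

```text
time: 31.92
tool_pos: [0.3348, -0.2781, 0.2182]
ee_rot: [-1.57, -0.0, 1.104]
wrist_force: [0.2, 0.0, -0.3]
width: 0.0939
```

```bash
python3 - <<'E'
from h import *
to(.495,-.358,.2,1.1)
S=snap('side','s15.png');T=snap('top','t15.png')
a=cv2.resize(S['image'][190:460,260:450],None,fx=2.2,fy=2.2,interpolation=2)
b=cv2.resize(T['image'][160:290,290:510],None,fx=1.7,fy=4,interpolation=2)
b=cv2.resize(T['image'][160:320,350:510],None,fx=2.4,fy=2.4,interpolation=2)
b=np.vstack([b,np.zeros((a.shape[0]-b.shape[0],b.shape[1],3),'u1')])
cv2.imwrite('pics/c15.png',np.hstack([a,b])[:,:,::-1][:,:800])
for n in ('key','lever_pointer','mark_point'):print(n,imaging.landmark_of(T,n)[:2],imaging.landmark_of(S,n)[:2])
E
```

```text
t 31.92 pos [ 0.3348 -0.2781  0.2182] head 1.1042 F [ 0.2  0.  -0.3] M [-0.04  0.01 -0.06] w 0.0939 q6 -1.93 tilt [-0.     0.001 -1.   ]
delta tool [ 0.0007  0.018  -0.1791] roll 0.24
key [{'centre': [475.9, 240.4], 'conf': 0.5}] [{'centre': [293.3, 201.9], 'conf': 0.28}]
lever_pointer [{'centre': [370.1, 225.0], 'conf': 0.55}] [{'centre': [413.7, 394.7], 'conf': 0.69}, {'centre': [346.8, 274.3], 'conf': 0.61}]
mark_point [{'centre': [367.1, 222.7], 'conf': 0.58}, {'centre': [336.4, 217.8], 'conf': 0.18}] [{'centre': [340.1, 256.9], 'conf': 0.67}, {'centre': [344.7, 277.4], 'conf': 0.52}]
```

View pics/c15.png

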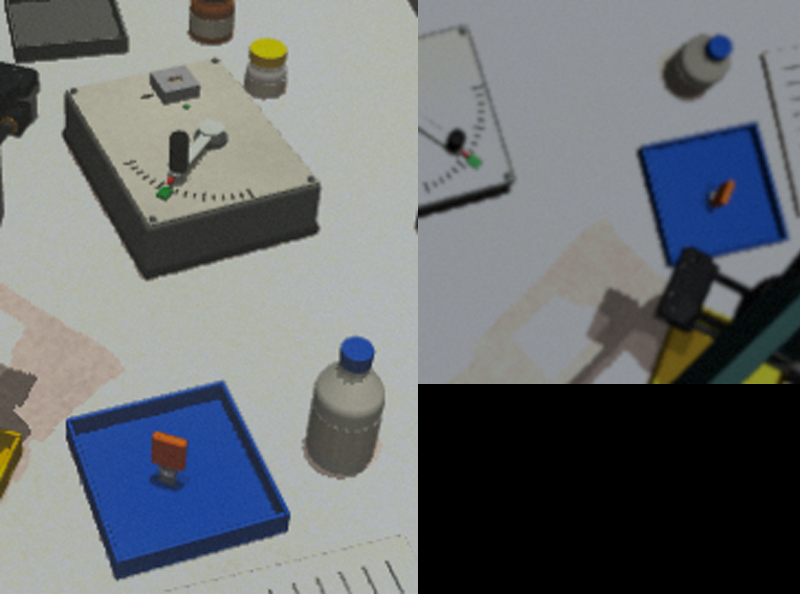

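The picture shows the key upright in the blue tray (top camera about (475,240)), the lock empty, and the pointer at the mark. I'll do one last check of the lever angle, then hand in.

```bash
python3 - <<'E'
from h import *
S=snap('side');T=snap('top')
for s,(x,y,w,h) in ((T,(340,190,50,60)),(S,(310,255,60,40))):
    im=cv2.cvtColor(s['image'],cv2.COLOR_RGB2HSV)[y:y+h,x:x+w]
    m=cv2.inRange(im,(0,90,40),(10,255,255))|cv2.inRange(im,(170,90,40),(180,255,255))
    g=cv2.inRange(im,(45,80,30),(80,255,255))
    for n,k in (('red',m),('green',g)):
        ys,xs=np.nonzero(k);P=atz(s,(xs.mean()+x,ys.mean()+y),.08 if n=='red' else .072)
        d=P[:2]-[.5933,.029];q=.2665
        L=np.array([[np.cos(q),np.sin(q)],[-np.sin(q),np.cos(q)]])@d
        print(n,len(xs),P.round(4),np.hypot(*L),np.arctan2(-L[0],-L[1]))
print(order.close_job())
E
```

```text
red 4 [ 0.5393 -0.0468  0.08  ] 0.09310341664347052 0.8857673684873335
green 19 [ 0.5313 -0.0587  0.072 ] 0.10735686223133478 0.8818189765111255
red 10 [ 0.537  -0.0472  0.08  ] 0.09475702746415277 0.9022169357276939
green 26 [ 0.5299 -0.056   0.072 ] 0.10599963383054363 0.9074165093718428
the job is handed in; nothing more can be done
None
```

The job is done and handed in at about 32 s of the 72 s; the hand-in gives no verdict.

- **Key and lever:** I turned the key clockwise to its stop and let go. I then gripped the lever's knob and swung it to about 0.885 rad. The lever moved freely, so the bolt had released.
- **Key out:** I took the key again, turned it back, pulled it straight up and set it down in the blue tray from about 1 mm or less. The last picture shows it standing upright there, with the lock empty and the gripper well clear.
- **Pointer at the mark:** In the last pictures the pointer and the mark agree to about 0.005 rad in each camera, about 0.5 mm at the tip. The two cameras differ from each other by about 0.02 rad, which is still well inside the 8 mm limit.

- **Weak checks:** The wrist torque showed no clear rise at the key's clockwise stop, so I turned the tool about 10° past it; the lever then moving is what confirmed the stop. The landmark network gave low or wrong hits for the pointer, the mark and (in the side view) the key in the last pictures, so I relied on colour and geometry instead.
- **Not measured:** I did not measure the lock's final angle or the positions of the other things on the bench. The key coming out freely means the lock is near 0. The arm touched none of the other things, and those visible in the last pictures look unmoved.

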